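# Switch on the slit lamp's power unit

### The job

Switch on the slit lamp by the power unit with the green knob: grip the knob, push it fully down against its spring, turn it clockwise (seen from above) about 70 degrees to its end stop, then let go so that it springs back up and locks there. Leave the orange knob of the other unit alone.

Things in the scene. Friction and masses are not known exactly. Their poses are not given: they have to be found in the camera images.
- green_unit: White box fixed to the table, 120 x 120 x 55 mm high, carrying the green knob in the middle of its top. Origin: centre of its underside, z up. On its top, beside the knob, a red line along the box's x shows where the knob's pointer starts (off); a blue line 70 degrees clockwise of it shows on.
- green_grip (a point): Grip point on the green knob's axis, 97 mm above the table. The knob: black flange, radius 28 mm, with an upright green bar on it, 52 long, 16 thick, 37 mm high, pinched across its thickness from above. The point is 12 mm below the bar's top, 24 mm above the flange; it moves with the knob. Its x runs along the bar to the end with the white pointer, y across it, z up.
- green_turn (a joint): Turn in rad, clockwise from above: 0 to 0.1 at the start (off), 1.22 at the end stop (on). Blocked past 0.12 unless the knob is pressed at least 6 mm and kept pressed while it turns; beyond about 1.08 it is free to spring up again, and only there. Turning takes less than 0.15 N m.
- green_press (a joint): Depth of the knob's press in m: 0 up, 0.008 fully down. The spring takes about 4 N at the start and 8 N fully down, and pushes the knob up again when let go.
- orange_grip (a point): The same point on the other unit, which is alike but for its orange bar. To be left as it is.
Things that resemble listed ones, but are neither listed nor needed, are in the scene too. What is shaped like the green_unit but purple is not meant.

How it is judged (in metres and radians):
On the way, in this order (a step that is already met when the one before it is completed fails the run):
1. the green knob is pushed down (value of joint green_press above 0.005 m), for 0.1 s.
2. the green knob is turned clockwise to its end (value of joint green_turn above 1 rad), for 0.1 s.
At the end, for the whole second after the job is handed in: The green knob stands turned clockwise to at least 1.0 rad (its stop is at 1.22) and has sprung up to within 2 mm of its top; the orange knob is where it was (within 3 mm) (value of joint green_turn above 1 rad and value of joint green_press below 0.002 m and distance of orange_grip from where it was at the start of the episode below 0.003 m); the robot touches nothing.
It fails at once if the orange knob is pressed (distance of orange_grip from where it was at the start of the episode above 0.004 m).
It also fails if it takes over 35 s, if anything falls off the work surface, if the arm or the gripper's body presses on something with over 40 N, if the wrist force passes 120 N, or if a joint passes its speed limit or range.

### The arm

A 6-joint arm with a two-finger parallel gripper is mounted at the origin on the work surface. World frame = base frame: x ahead of the robot, y to its left, z up, the work surface at z = 0. Lengths are in mm, angles in rad, forces in N, time in s.
With the tool pointing down it reaches from about 275 to 750 mm from the base axis. Payload 10.2 kg.
Tool frame: the origin (TCP) lies at the very end of the fingers, on their centre line; the grasp point (between the pads) lies 19 mm behind it; z points along the fingers, y is the direction in which the jaws open and shut (so a half turn about z gives the same grasp; the last joint's range is limited). The gripper opens to 88 mm and grips with 3 to 60 N. Pads are 18 mm wide; open, the fingers measure 123 mm over their backs; the gripper's body (75 mm by 187 mm) begins 45 mm behind the grasp point.
Start: joints at [-1.337, 0.313, 1.498, -0, 1.331, -0.223], TCP at [231.555, -471.183, 238.72] pointing down, gripper open.
Joint ranges: [-2.94, 2.94], [-0.97, 2.17], [0.19, 2.56], [-1.23, 4.37], [0.02, 3.11], [-2.88, 2.88]. Speed limits (rad/s): [2.39, 2.39, 3.01, 3.14, 3.14, 3.14].

### API

Orientations are given as a 3x3 rotation matrix whose columns are the frame's x, y, z axes.
In Python, from station import bot gives the robot as it stands. The module is installed in compiled form; this text tells all that it offers.
- The arm moves only by the tool servo_tool, never from a script. Its argument "targets" is a list that holds one entry, the list of rows, each a list of 7 numbers: the shift along the tool's x, y, z in m, then the turn, a rotation vector about the tool's x, y, z in rad, then the finger opening in m, from 0 to 0.0881. A call has 1 to 10 rows; each row is the pose to reach, as a shift and turn from the pose commanded when the call began, along the tool's axes at that moment; what a row does not reach only later rows make up. A row lasts 1/10 s, in which the tool goes at most 50 mm and 8.59 degrees, less where a joint would pass 70% of its speed; a pose out of reach is approached as far as the arm can. A call with a gripper value outside its range is refused whole. The fingers move at their own pace and stop on an object; the grip force is fixed at half the most. Time passes only in rows, so rows that repeat a pose let the fingers close. It gives the time, the measured TCP pose, the force and the opening at its end, in the units of the state.
- bot.read_state(): the state, without advancing time (a new reading comes with each control period).
- bot.read_camera(name): name is "scene" or "top"; returns the picture (420x560x3 uint8, red, green, blue); there is no depth.
- bot.get_calibration(name): a dict with "fovy" (degrees; the focal length in pixels is half the picture's height over the tangent of half this angle, whatever the lens; pixels are square), "cx", "cy" (the principal point, pixels), "R" (3x3) and "t" (3): a world point X has camera coordinates R X + t. Camera axes: x right, y down, z forward; pixel columns grow to the right and rows downward; lengths in mm; the calibration is good to about 2 mm. A picture is of the moment at which its call begins. get_calibration takes no time and is no camera call.
- bot.sign_off(): hands the job in, once; it reports no verdict.
Trained networks look in the newest picture that a camera, given by its name, has taken for a name from the list of things; names that differ only in an ending like _2 or _b are one class to them, and where a whole thing is asked for, a point or a joint stands for the part that bears it (a point fixed in the world has none). Each returns a list of dicts, best first, with "conf" (0 to 1); they miss things now and then, are a little off and sometimes report something else, mostly with a low value. They report only what shows in the picture. A call takes as long as a camera call. They do not tell look-alikes from the thing itself.
- bot.boxes_of(camera, thing): "bbox" ([centre column, centre row, width, height] as shares, 0 to 1, of the picture: columns of its width, rows of its height, round what is visible of it).
- bot.outline_of(camera, thing): "mask" (420x560 bool, what is visible of it) and "bbox" ([centre column, centre row, width, height] as shares, 0 to 1, of the picture: columns of its width, rows of its height, round what is visible of it).
The state is a dict: "time": time; "joint_pos": joint angles; "qd": joint speeds; "joint_torque": joint torques, N m; "tcp_pos": TCP position; "tcp_rot": TCP orientation; "force": force on the tool from outside, world axes, zero at the start; "moment": the same for the moment, N m; "finger_gap": finger opening in mm.
Only numpy, scipy, OpenCV 4.12 (cv2) and the standard library are available. Lean on these libraries where they do the work, as an engineer would, in place of code of your own. Each camera call takes 0.05 s, during which the arm holds its last target. There are 200 camera calls.

## Working session

There is one attempt and no reset: what is moved stays moved. The work goes in short steps, Python scripts to look and compute and a tool call to move; the robot and the scene stay as the last step left them, time stands still between calls to the robot, and variables do not carry over. Pictures are saved under pics/ and viewed, about 8 in all and at most 12, crops included, and the job is handed in when it is done.

Besides the shell and the picture viewer there is one more tool, called after "Emit:" by a JSON object that holds its "name" and its "arguments", one argument or row to a line. servo_tool: Moves the arm, as the interface text tells. Its arguments: {"type":"object","properties":{"targets":{"type":"array","items":{"type":"array","items":{"type":"array","items":{"type":"number"}}}}},"required":["targets"]}

```bash
mkdir -p pics
cat > h.py <<'E'
import numpy as np, cv2
from station import bot
def ray(cam,u,v,z):
    c=bot.get_calibration(cam); f=210/np.tan(np.radians(c["fovy"])/2)
    R=np.array(c["R"]);t=np.array(c["t"])
    d=R.T@np.array([(u-c["cx"])/f,(v-c["cy"])/f,1]); o=-R.T@t
    return o+d*(z-o[2])/d[2]
def proj(cam,X):
    c=bot.get_calibration(cam); f=210/np.tan(np.radians(c["fovy"])/2)
    p=np.array(c["R"])@np.array(X)+np.array(c["t"])
    return np.array([c["cx"]+f*p[0]/p[2],c["cy"]+f*p[1]/p[2]])
E
python3 - <<'E'
from h import *
ims=[]
for c in("top","scene"):
    im=bot.read_camera(c)[:,:,::-1]; cv2.imwrite(f"pics/{c}0.png",im)
    k=bot.get_calibration(c); print(c,k["fovy"],k["cx"],k["cy"],-np.array(k["R"]).T@np.array(k["t"]))
    for th in("green_unit","green_grip"):
        for b in bot.boxes_of(c,th):
            x=np.array(b["bbox"])*[560,420,560,420]; print(th,round(b["conf"],2),x.round(1),ray(c,x[0],x[1],55 if th=="green_unit" else 97).round())
s=bot.read_state();print(s["time"],s["tcp_pos"],np.round(s["tcp_rot"],3))
E
```

```text
top 52.11508312212888 282.77767186090585 211.84290178419656 [403.38684097   6.52928258 893.79630327]
green_unit 0.84 [219.7 183.8  68.9  68.7] [553. 134.  55.]
green_unit 0.74 [216.6 279.6  63.7  66.1] [365. 137.  55.]
green_grip 0.93 [216.3 179.6  31.2  30. ] [553. 134.  97.]
green_grip 0.82 [216.8 280.3  28.9  26.8] [366. 130.  97.]
scene 53.21141969524996 282.95172298656956 206.45638151219498 [861.40357837 576.40781641 555.67978219]
green_unit 0.84 [302.  282.9  87.4  79.5] [567. 167.  55.]
green_unit 0.77 [381.2 245.3  84.4  71.4] [388. 166.  55.]
green_grip 0.75 [299.9 261.3  30.7  34.6] [566. 159.  97.]
green_grip 0.74 [381.8 224.2  30.6  33.1] [385. 157.  97.]
0.3 [ 231.52657755 -471.10736901  238.54818345] [[ 0.897  0.441 -0.   ]
 [ 0.441 -0.897  0.   ]
 [ 0.    -0.    -1.   ]]
```

View pics/top0.png

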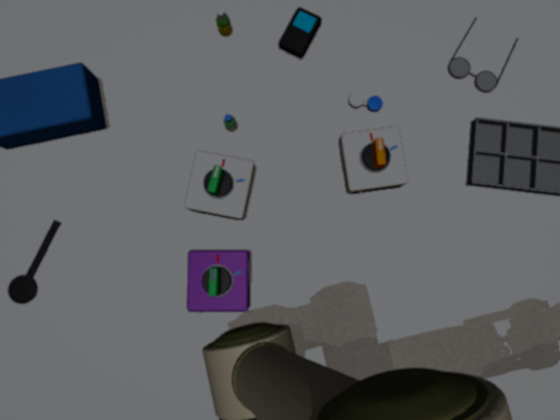

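View pics/scene0.png

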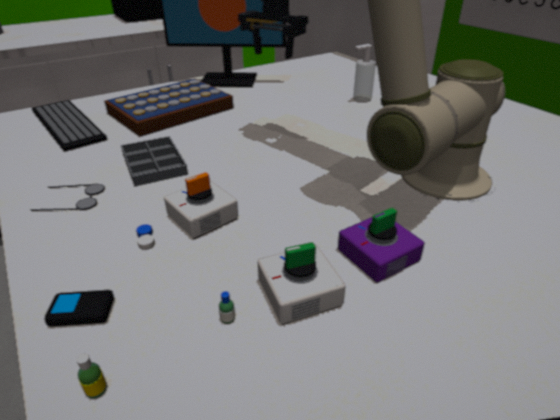

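The green knob on the white box is at about (217,181) in the top view. The purple look-alike is at (217,281) and the orange unit at (375,158). Next I measure the axis and the bar's direction.

Run:
```python
from h import *
from scipy.optimize import least_squares
im=cv2.imread("pics/top0.png"); hsv=cv2.cvtColor(im,cv2.COLOR_BGR2HSV)
roi=np.zeros(im.shape[:2],bool); roi[150:218,184:256]=1
g=roi&(hsv[:,:,0]>45)&(hsv[:,:,0]<85)&(hsv[:,:,1]>120)
r=roi&((hsv[:,:,0]<8)|(hsv[:,:,0]>172))&(hsv[:,:,1]>100)
b=roi&(hsv[:,:,0]>100)&(hsv[:,:,0]<125)&(hsv[:,:,1]>100)
for n,m in(("g",g),("r",r),("b",b)):
    v,u=np.nonzero(m); print(n,len(u),u.min(),u.max(),v.min(),v.max(),u.mean(),v.mean(), ray("top",u.mean(),v.mean(),55).round(1))
# box top face from network outline of scene/top: fit silhouettes of box
def hull(C,a):
    c,s=np.cos(a),np.sin(a);P=[]
    for z in(0,55):
        for x,y in((60,60),(60,-60),(-60,60),(-60,-60)): P.append([C[0]+c*x-s*y,C[1]+s*x+c*y,z])
    return P
bot.read_camera("top");bot.read_camera("scene")
M={c:bot.outline_of(c,"green_unit")[0] for c in("top","scene")}
for c in M: print(c,M[c]["conf"],np.array(M[c]["bbox"])*[560,420,560,420],M[c]["mask"].sum())
cs={c:max(cv2.findContours(M[c]["mask"].astype(np.uint8),0,1)[0],key=len)[:,0,:] for c in M}
def res(p,cams):
    out=[]
    for c in cams:
        h=cv2.convexHull(np.array([proj(c,X) for X in hull(p,p[2])],np.float32))
        for q in cs[c]:
            d=cv2.pointPolygonTest(h,(float(q[0]),float(q[1])),True)
            if c=="scene" and q[1]<262: continue
            out.append(d)
    return np.array(out)
for cams in(("top",),("top","scene")):
    o=least_squares(res,[553,134,-0.15],args=(cams,),loss="soft_l1",diff_step=1e-3); print(cams,o.x.round(3),np.abs(o.fun).mean() )
# bar fit: green silhouette
gm=g.astype(np.uint8); gc=max(cv2.findContours(gm,0,1)[0],key=len)[:,0,:]
print(cv2.minAreaRect(gc)); 
def bar(p):
    c,s=np.cos(p[2]),np.sin(p[2])
    return cv2.convexHull(np.array([proj("top",[p[0]+c*x-s*y,p[1]+s*x+c*y,z]) for z in(72,109) for x in(-26,26) for y in(-8,8)],np.float32))
f=lambda p:[cv2.pointPolygonTest(bar(p),(float(q[0]),float(q[1])),True) for q in gc]
o=least_squares(f,[553,134,-0.2],loss="soft_l1",diff_step=1e-3);print("bar",o.x.round(3),np.abs(o.fun).mean())
cv2.imwrite("pics/crop.png",cv2.resize(im[140:225,175:265],None,fx=6,fy=6,interpolation=cv2.INTER_CUBIC))
```

```text
g 277 207 223 167 194 214.87725631768953 181.8519855595668 [556.6 143.4  55. ]
r 12 222 224 160 165 222.83333333333334 162.5 [595.7 128.2  55. ]
b 13 237 243 179 181 239.76923076923077 180.0 [560.3  94.1  55. ]
top 0.82 [218.344 281.904  61.712  69.804] 3869
scene 0.7 [299.488 260.946  32.984  36.708] 942
('top',) [ 364.868  136.139 -549.836] 1.2800715566641048
('top', 'scene') [ 370.518  134.047 -545.302] 9.861056684794448
((215.04718017578125, 180.08489990234375), (12.499811172485352, 27.884191513061523), 15.945395469665527)Traceback (most recent call last):
  File "<stdin>", line 38, in <module>
    return func(*args, **kwargs)
    vector_fun = VectorFunction(
        fun_wrapped,
    ...<6 lines>...
        workers=workers
    )
    self.J, dct = approx_derivative(
                  ~~~~~~~~~~~~~~~~~^
        self.fun_wrapped, self.x, f0=self.f, **finite_diff_options
        ^^^^^^^^^^^^^^^^^^^^^^^^^^^^^^^^^^^^^^^^^^^^^^^^^^^^^^^^^^
    )
    ^
    J, _nfev = _dense_difference(fun_wrapped, x0, f0, h,
               ~~~~~~~~~~~~~~~~~^^^^^^^^^^^^^^^^^^^^^^^^
                             use_one_sided, method,
                             ^^^^^^^^^^^^^^^^^^^^^^
                             mf)
                             ^^^
    df = [f_eval - f0 for f_eval in f_evals]
                                    ^^^^^^^
    f = np.atleast_1d(self.fun(x, *self.args, **self.kwargs))
                      ~~~~~~~~^^^^^^^^^^^^^^^^^^^^^^^^^^^^^^
    return np.atleast_1d(self.fun(x))
                         ~~~~~~~~^^^
    return self.f(x, *self.args, **self.kwargs)
           ~~~~~~^^^^^^^^^^^^^^^^^^^^^^^^^^^^^^
  File "<stdin>", line 37, in <lambda>
  File "<stdin>", line 36, in bar
  File "h.py", line 9, in proj
    c=bot.get_calibration(cam); f=210/np.tan(np.radians(c["fovy"])/2)
ValueError: time passes only in moves, steps and waits
```

```bash
sed -i 's/^def ray/import functools\nfrom types import SimpleNamespace\n@functools.cache\ndef cal(c): return bot.get_calibration(c)\ndef ray/; s/c=bot.get_calibration(cam)/c=cal(cam)/' h.py
python3 - <<'E'
from h import *
from scipy.optimize import least_squares
GC={}
for cam,(r0,r1,c0,c1) in {"top":(150,218,184,256),"scene":(238,285,275,325)}.items():
    im=cv2.imread(f"pics/{cam}0.png"); hsv=cv2.cvtColor(im,cv2.COLOR_BGR2HSV)
    m=np.zeros(im.shape[:2],np.uint8); m[r0:r1,c0:c1]=((hsv[:,:,0]>45)&(hsv[:,:,0]<85)&(hsv[:,:,1]>120))[r0:r1,c0:c1]
    GC[cam]=max(cv2.findContours(m,0,1)[0],key=len)[:,0,:]
    print(cam,m.sum(),GC[cam].min(0),GC[cam].max(0))
    if cam=="top": cv2.imwrite("pics/crop.png",cv2.resize(im[140:225,175:265],None,fx=6,fy=6,interpolation=cv2.INTER_CUBIC))
def bar(cam,p):
    c,s=np.cos(p[2]),np.sin(p[2])
    return cv2.convexHull(np.array([proj(cam,[p[0]+c*x-s*y,p[1]+s*x+c*y,z]) for z in(72,109) for x in(-26,26) for y in(-8,8)],np.float32))
for cams in(["top"],["scene"],["top","scene"]):
    f=lambda p:[cv2.pointPolygonTest(bar(k,p),(float(q[0]),float(q[1])),True)-.4 for k in cams for q in GC[k]]
    o=least_squares(f,[553,134,-0.2],loss="soft_l1",x_scale=[1,1,.03],diff_step=[1e-3,3e-3,.1]);print(cams,o.x.round(3),np.abs(o.fun).mean())
bot.read_camera("top")
for d in bot.outline_of("top","green_unit"):
    x=np.array(d["bbox"])*[560,420,560,420]
    if abs(x[1]-184)<15:
        cn=max(cv2.findContours(d["mask"].astype(np.uint8),0,1)[0],key=len)[:,0,:]
        def f(p):
            c,s=np.cos(p[2]),np.sin(p[2])
            h=cv2.convexHull(np.array([proj("top",[p[0]+c*x-s*y,p[1]+s*x+c*y,z]) for z in(0,55) for x in(-60,60) for y in(-60,60)],np.float32))
            return [cv2.pointPolygonTest(h,(float(q[0]),float(q[1])),True)-.4 for q in cn]
        o=least_squares(f,[553,134,-0.15],loss="soft_l1",x_scale=[1,1,.03],diff_step=[1e-3,3e-3,.1]);print("box",x.round(),o.x.round(3),np.abs(o.fun).mean())
        X=o.x;
R=ray("top",222.83,162.5,55);B=ray("top",239.77,180,55)
for C in (X[:2],): print([np.degrees(np.arctan2(*(P[:2]-C)[::-1])).round(1) for P in(R,B)])
E
```

```text
top 277 [207 167] [223 194]
scene 556 [286 243] [314 269]
['top'] [ 5.50667e+02  1.37440e+02 -2.88000e-01] 1.235295270757609
['scene'] [5.56304e+02 1.44534e+02 1.58000e-01] 1.496497051825316
['top', 'scene'] [ 5.52265e+02  1.38422e+02 -2.33000e-01] 1.7149377351014996
box [219. 186.  66.  67.] [ 5.53581e+02  1.37022e+02 -1.92000e-01] 0.7970391036539655
[np.float64(-11.8), np.float64(-81.1)]
```

View pics/crop.png

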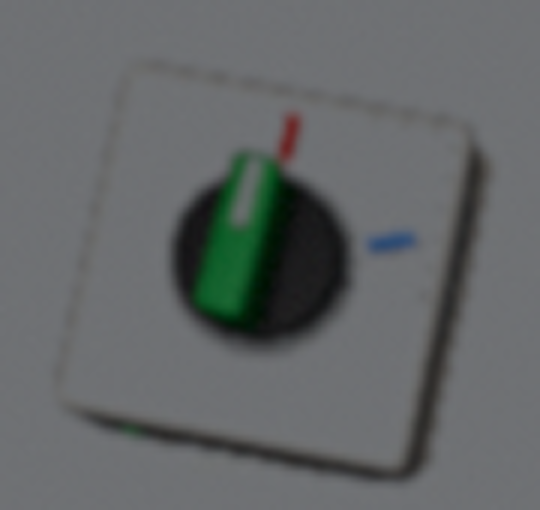

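The box axis comes out at about (553, 137) with yaw −0.20, and the bar yaw is about −0.22. The red-to-blue angle measures 69°, against 70° nominal. To keep joint 6 in range for the turn, I take the tool's yaw at π−0.22, then move above the knob.

Emit:
{"name": "servo_tool", "arguments": {
  "targets": [
    [[0.556,-0.403,0.05,0,0,-2.46,0.06],[0.556,-0.403,0.05,0,0,-2.46,0.06],[0.556,-0.403,0.05,0,0,-2.46,0.06],[0.556,-0.403,0.05,0,0,-2.46,0.06],[0.556,-0.403,0.05,0,0,-2.46,0.06],[0.556,-0.403,0.05,0,0,-2.46,0.06],[0.556,-0.403,0.05,0,0,-2.46,0.06],[0.556,-0.403,0.05,0,0,-2.46,0.06],[0.556,-0.403,0.05,0,0,-2.46,0.06],[0.556,-0.403,0.05,0,0,-2.46,0.06]]
  ]
}}

```text
time: 1.6
tcp_pos: [465.5, -28.4, 202.5]
tcp_rot: [[-0.382, 0.924, 0.001], [0.924, 0.382, -0.0], [-0.001, 0.001, -1.0]]
force: [1.2, -1.3, -0.1]
finger_gap: 59.9
```

```bash
cat > s.py <<'E'
from h import *
s=bot.read_state();R=np.array(s["tcp_rot"]);p=np.array(s["tcp_pos"])
yaw=np.arctan2(R[1,0],R[0,0])
print("t",s["time"],"p",p.round(1),"yaw",yaw.round(3),"tilt",R[2].round(3),"q",np.round(s["joint_pos"],2),"F",np.round(s["force"],1),"M",np.round(s["moment"],2),"gap",s["finger_gap"])
print("to (553,137,168) in tool axes:",(R.T@(np.array([553,137,168])-p)).round(1),"turn z",round(-((2.92-yaw)%6.2832),3))
E
python3 s.py
```

```text
t 1.6 p [465.5 -28.4 202.5] yaw 1.963 tilt [-0.001  0.001 -1.   ] q [-0.31  0.22  1.72 -0.    1.2  -0.71] F [ 1.2 -1.3 -0.1] M [-0.06 -0.1   0.01] gap 59.875035157439285
to (553,137,168) in tool axes: [119.4 144.1  34.6] turn z -0.957
```

Emit:
{"name": "servo_tool", "arguments": {
  "targets": [
    [[0.119,0.144,0.03,0,0,-0.95,0.06],[0.119,0.144,0.03,0,0,-0.95,0.06],[0.119,0.144,0.03,0,0,-0.95,0.06],[0.119,0.144,0.03,0,0,-0.95,0.06],[0.119,0.144,0.03,0,0,-0.95,0.06],[0.119,0.144,0.03,0,0,-0.95,0.06],[0.119,0.144,0.03,0,0,-0.95,0.06],[0.119,0.144,0.03,0,0,-0.95,0.06],[0.119,0.144,0.03,0,0,-0.95,0.06]]
  ]
}}

```text
time: 2.5
tcp_pos: [553.4, 134.0, 172.4]
tcp_rot: [[-0.972, 0.234, -0.0], [0.234, 0.972, 0.0], [0.0, 0.0, -1.0]]
force: [0.6, -0.3, -0.1]
finger_gap: 60.6
```

```bash
python3 s.py
python3 - <<'E'
from h import *
a=bot.read_camera("scene")[:,:,::-1];b=bot.read_camera("top")[:,:,::-1]
a=cv2.resize(a[120:330,210:400],(570,630))[:600];b=cv2.resize(b[120:270,150:290],None,fx=1,fy=1)
cv2.imwrite("pics/a1.png",a)
E
```

```text
t 2.5 p [553.4 134.  172.4] yaw 2.905 tilt [ 0.  0. -1.] q [ 0.03  0.47  1.45  0.    1.22 -1.3 ] F [ 0.6 -0.3 -0.1] M [ 0.04 -0.1   0.04] gap 60.61798104159871
to (553,137,168) in tool axes: [1.1 2.8 4.4] turn z -0.015
```

View pics/a1.png

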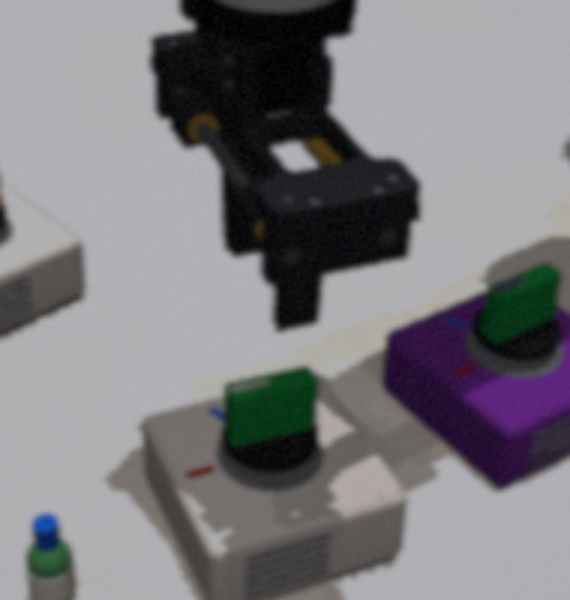

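The tool is centred over the green knob, with the jaws across the bar. In the crop the bar is at (270,410) and the near finger tip at (297,325). Now I descend and watch the force.

Emit:
{"name": "servo_tool", "arguments": {
  "targets": [
    [[0.001,0.002,0.02,0,0,-0.01,0.06],[0.001,0.002,0.045,0,0,-0.01,0.06],[0.001,0.002,0.07,0,0,-0.01,0.06],[0.001,0.002,0.085,0,0,-0.01,0.06],[0.001,0.002,0.094,0,0,-0.01,0.06],[0.001,0.002,0.094,0,0,-0.01,0.06]]
  ]
}}

```text
time: 3.2
tcp_pos: [552.6, 136.1, 77.6]
tcp_rot: [[-0.975, 0.223, -0.002], [0.223, 0.975, -0.0], [0.002, -0.0, -1.0]]
force: [0.4, -0.5, -0.6]
finger_gap: 59.5
```

```bash
python3 s.py
python3 - <<'E'
from h import *
a=bot.read_camera("scene")[:,:,::-1];b=bot.read_camera("top")[:,:,::-1]
cv2.imwrite("pics/a2.png",np.hstack([cv2.resize(a[200:320,250:360],(440,480)),cv2.resize(b[140:230,175:240],(347,480))]))
E
```

```text
t 3.2 p [552.6 136.1  77.6] yaw 2.916 tilt [ 0.002 -0.    -1.   ] q [ 0.04  0.58  1.55 -0.    1.02 -1.31] F [ 0.4 -0.5 -0.6] M [-0.   -0.11 -0.01] gap 59.51037502615293
to (553,137,168) in tool axes: [ -0.1   0.9 -90.4] turn z -0.004
```

View pics/a2.png

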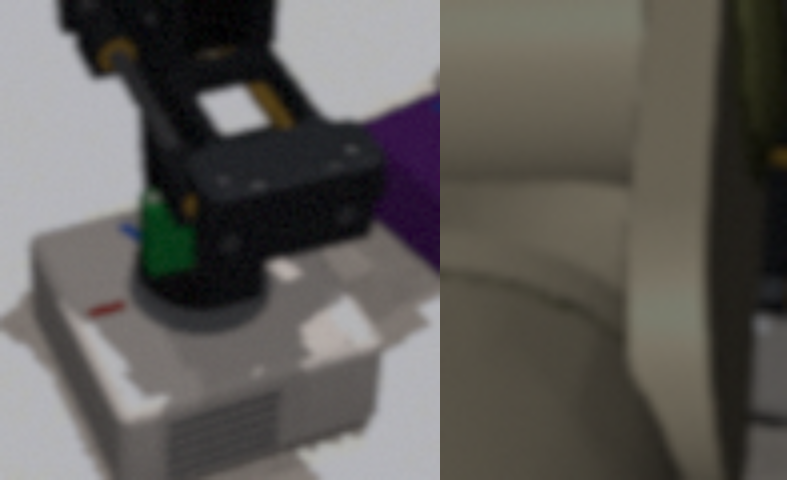

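The fingers straddle the bar (pointer end visible at about (165,235)) with no contact force. Next I close them.

Emit:
{"name": "servo_tool", "arguments": {
  "targets": [
    [[0,0,0,0,0,0,0.0],[0,0,0,0,0,0,0.0],[0,0,0,0,0,0,0.0],[0,0,0,0,0,0,0.0],[0,0,0,0,0,0,0.0],[0,0,0,0,0,0,0.0],[0,0,0,0,0,0,0.0]]
  ]
}}

```text
time: 4.0
tcp_pos: [553.0, 136.7, 78.5]
tcp_rot: [[-0.975, 0.223, 0.0], [0.223, 0.975, 0.001], [-0.0, 0.001, -1.0]]
force: [-0.3, 4.0, 0.3]
finger_gap: 15.4
```

```bash
python3 s.py
```

```text
t 4.0 p [553.  136.7  78.5] yaw 2.917 tilt [-0.     0.001 -1.   ] q [ 0.04  0.58  1.55  0.    1.02 -1.31] F [-0.3  4.   0.3] M [ 0.68 -0.21 -0.07] gap 15.397601162378544
to (553,137,168) in tool axes: [  0.1   0.4 -89.5] turn z -0.003
```

Emit:
{"name": "servo_tool", "arguments": {
  "targets": [
    [[0,0,0.003,0,0,0,0.0],[0,0,0.006,0,0,0,0.0],[0,0,0.008,0,0,0,0.0],[0,0,0.009,0,0,0,0.0],[0,0,0.009,0,0,0,0.0],[0,0,0.009,0,0,0,0.0]]
  ]
}}

```text
time: 4.6
tcp_pos: [553.2, 136.6, 70.4]
tcp_rot: [[-0.975, 0.223, 0.001], [0.223, 0.975, 0.001], [-0.001, 0.001, -1.0]]
force: [-3.1, 4.9, 11.1]
finger_gap: 15.4
```

```bash
python3 s.py
```

```text
t 4.6 p [553.2 136.6  70.4] yaw 2.917 tilt [-0.001  0.001 -1.   ] q [ 0.04  0.59  1.55  0.    1.   -1.31] F [-3.1  4.9 11.1] M [ 0.8   0.5  -0.07] gap 15.403557182393003
to (553,137,168) in tool axes: [  0.2   0.4 -97.6] turn z -0.003
```

The knob is fully down: it moved 8.1 mm and the force reads 11 N. Now the clockwise turn.

Emit:
{"name": "servo_tool", "arguments": {
  "targets": [
    [[0,0,0.0005,0,0,0.13,0.0],[0,0,0.0005,0,0,0.26,0.0],[0,0,0.0005,0,0,0.39,0.0],[0,0,0.0005,0,0,0.52,0.0],[0,0,0.0005,0,0,0.65,0.0],[0,0,0.0005,0,0,0.78,0.0],[0,0,0.0005,0,0,0.91,0.0],[0,0,0.0005,0,0,1.04,0.0],[0,0,0.0005,0,0,1.14,0.0],[0,0,0.0005,0,0,1.18,0.0]]
  ]
}}

```text
time: 5.6
tcp_pos: [552.6, 136.2, 70.3]
tcp_rot: [[-0.162, 0.987, -0.001], [0.987, 0.162, -0.0], [-0.0, -0.001, -1.0]]
force: [-7.5, 1.9, 18.2]
finger_gap: 15.7
```

```bash
python3 s.py
```

```text
t 5.6 p [552.6 136.2  70.3] yaw 1.734 tilt [-0.    -0.001 -1.   ] q [ 0.04  0.59  1.55 -0.    1.   -0.13] F [-7.5  1.9 18.2] M [0.22 1.53 0.03] gap 15.71458315899692
to (553,137,168) in tool axes: [  0.7   0.5 -97.7] turn z -1.186
```

Emit:
{"name": "servo_tool", "arguments": {
  "targets": [
    [[0,0,0,0,0,0.03,0.0],[0,0,0,0,0,0.05,0.0],[0,0,0,0,0,0.05,0.0]]
  ]
}}

```text
time: 5.9
tcp_pos: [552.6, 136.2, 70.3]
tcp_rot: [[-0.117, 0.993, -0.0], [0.993, 0.117, -0.001], [-0.001, -0.001, -1.0]]
force: [-8.2, 2.2, 18.5]
finger_gap: 16.0
```

```bash
python3 s.py
```

```text
t 5.9 p [552.6 136.2  70.3] yaw 1.688 tilt [-0.001 -0.001 -1.   ] q [ 0.04  0.59  1.55 -0.    1.   -0.08] F [-8.2  2.2 18.5] M [0.24 1.39 0.62] gap 15.972017057697997
to (553,137,168) in tool axes: [  0.7   0.4 -97.7] turn z -1.232
```

The moment has risen to 0.62 N m, so the knob is at the end stop. I ease up with the spring, then open the jaws.

Emit:
{"name": "servo_tool", "arguments": {
  "targets": [
    [[0,0,-0.003,0,0,0,0.0],[0,0,-0.006,0,0,0,0.0],[0,0,-0.008,0,0,0,0.0],[0,0,-0.008,0,0,0,0.06],[0,0,-0.008,0,0,0,0.06],[0,0,-0.008,0,0,0,0.06],[0,0,-0.008,0,0,0,0.06],[0,0,-0.008,0,0,0,0.06],[0,0,-0.008,0,0,0,0.06],[0,0,-0.008,0,0,0,0.06]]
  ]
}}

```text
time: 6.9
tcp_pos: [552.9, 136.2, 76.9]
tcp_rot: [[-0.116, 0.993, -0.0], [0.993, 0.116, 0.0], [0.0, -0.0, -1.0]]
force: [0.3, -0.7, 0.3]
finger_gap: 60.2
```

```bash
python3 s.py
```

```text
t 6.9 p [552.9 136.2  76.9] yaw 1.687 tilt [ 0. -0. -1.] q [ 0.04  0.58  1.55  0.    1.01 -0.08] F [ 0.3 -0.7  0.3] M [ 0.01 -0.06  0.02] gap 60.1594539054493
to (553,137,168) in tool axes: [  0.8   0.1 -91.1] turn z -1.233
```

Emit:
{"name": "servo_tool", "arguments": {
  "targets": [
    [[0,0,-0.04,0,0,0,0.06],[0,0,-0.08,0,0,0,0.06],[0,0,-0.12,0,0,0,0.06],[0,0,-0.16,0,0,0,0.06],[-0.05,-0.03,-0.17,0,0,0,0.06],[-0.09,-0.05,-0.17,0,0,0,0.06],[-0.13,-0.07,-0.17,0,0,0,0.06],[-0.17,-0.09,-0.17,0,0,0,0.06],[-0.21,-0.11,-0.17,0,0,0,0.06],[-0.25,-0.13,-0.17,0,0,0,0.06]]
  ]
}}

```text
time: 7.9
tcp_pos: [451.8, -128.7, 247.1]
tcp_rot: [[-0.116, 0.993, 0.0], [0.993, 0.116, -0.0], [-0.0, 0.0, -1.0]]
force: [-0.0, -0.1, -0.8]
finger_gap: 59.9
```

Emit:
{"name": "servo_tool", "arguments": {
  "targets": [
    [[-0.04,-0.02,0,0,0,0,0.06],[-0.08,-0.04,0,0,0,0,0.06],[-0.12,-0.06,0,0,0,0,0.06],[-0.15,-0.07,0,0,0,0,0.06],[-0.15,-0.07,0,0,0,0,0.06],[-0.15,-0.07,0,0,0,0,0.06]]
  ]
}}

```text
time: 8.5
tcp_pos: [400.4, -284.2, 246.7]
tcp_rot: [[-0.115, 0.993, -0.0], [0.993, 0.115, 0.001], [0.001, -0.0, -1.0]]
force: [0.7, 0.8, -0.4]
finger_gap: 60.0
```

```bash
python3 s.py
python3 - <<'E'
from h import *
a=bot.read_camera("scene")[:,:,::-1];b=bot.read_camera("top")[:,:,::-1]
for k,im,(r0,r1,c0,c1) in(("top",b,(150,218,184,256)),("scene",a,(225,285,275,330))):
    for n,src in(("before",cv2.imread(f"pics/{k}0.png")),("after",im)):
        h=cv2.cvtColor(np.ascontiguousarray(src),cv2.COLOR_BGR2HSV)[r0:r1,c0:c1]
        v,u=np.nonzero((h[:,:,0]>45)&(h[:,:,0]<85)&(h[:,:,1]>120)); print(k,n,"green px",len(u),u.min()+c0,u.max()+c0,v.min()+r0,v.max()+r0, cv2.minAreaRect(np.c_[u,v].astype(np.int32)))
cv2.imwrite("pics/a3.png",np.hstack([cv2.resize(a[160:330,150:360],(480,389)),cv2.resize(b[140:225,175:240],(298,389))]))
E
```

```text
t 8.5 p [ 400.4 -284.2  246.7] yaw 1.686 tilt [ 0.001 -0.    -1.   ] q [-0.86  0.23  1.58  0.    1.33 -0.97] F [ 0.7  0.8 -0.4] M [-0.03 -0.1  -0.01] gap 60.00120360732601
to (553,137,168) in tool axes: [400.9 199.9  78.9] turn z -1.234
top before green px 277 207 223 167 194 ((31.047170639038086, 30.084903717041016), (12.499811172485352, 27.884191513061523), 15.945395469665527)
top after green px 268 202 230 172 186 ((31.75, 29.25), (12.303658485412598, 28.284271240234375), 81.8698959350586)
scene before green px 556 286 314 243 275 ((25.0, 34.0), (32.0, 28.0), 90.0)
scene after green px 508 288 313 242 272 ((25.256755828857422, 31.040538787841797), (34.64179611206055, 19.52960205078125), 35.53767776489258)
```

View pics/a3.png

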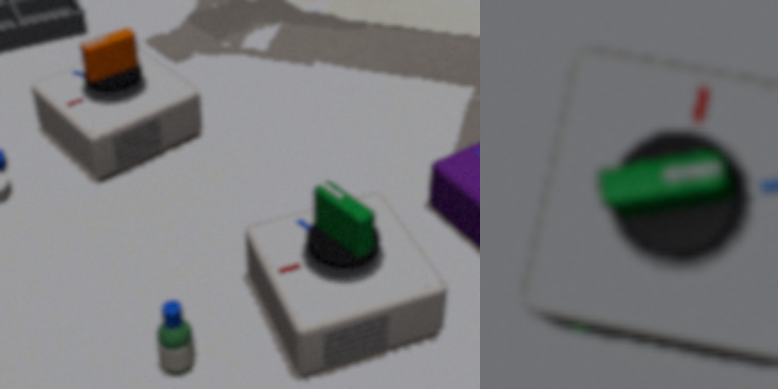

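The pointer now aims at the blue line and the orange unit is unchanged. One last check, from the projected bar top, shows whether the knob has sprung up; then I hand in.

Run:
```python
from h import *
def rng(yaw,dz):
    c,s=np.cos(yaw),np.sin(yaw)
    P=np.array([proj("scene",[553+c*x-s*y,136.7+s*x+c*y,109+dz]) for x in(-26,26) for y in(-8,8)]);return P[:,1].min().round(1)
print("top row expected: before",rng(-.22,0),"| after up",rng(-1.43,0),"after down",rng(-1.43,-8),"| seen before 243, after 242")
bot.sign_off()
```

```text
top row expected: before 239.0 | after up 236.0 after down 239.6 | seen before 243, after 242
the job is handed in; nothing more can be done
```

I turned the green knob clockwise to its end stop, let it go and handed the job in. Whether it sprang fully back up is likely but not clearly confirmed.

- **Press:** I gripped the knob and pushed it down 8.1 mm. The force reached 11 N at the bottom, more than the 8 N spring needs there.
- **Turn:** The tool turned about 1.23 rad clockwise, until the moment rose to 0.62 N m at the stop. The top picture shows the bar turned by about 66°, with its pointer aiming at the blue line.
- **Release:** I eased up about 7 mm still gripping, then opened the jaws and moved well clear. The force reading was near zero afterwards.
- **Spring-back check:** The last check was inconclusive. The bar's top edge was at row 242 in the scene picture. Allowing for the 4-row offset I saw before the turn, a raised knob should be at about 240 and a pressed one at about 244, so the reading falls between the two. The evidence that it is up is that it was past the 1.08 rad release angle and nothing was pressing on it.
- **Orange knob:** It looked unchanged in the last picture. I did not measure it, but the arm's path stayed well clear of it.

The job took about 8.6 s of the 35 s allowed.

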